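# Put the finishing corner of an ice cream counter back in order

## Robot

A 6-joint arm with a two-finger parallel gripper is mounted at the origin on the work surface. World frame = base frame: x ahead of the robot, y to its left, z up, the work surface at z = 0. Lengths are in mm, angles in rad, forces in N, time in s.
With the tool pointing down it reaches from about 350 to 875 mm from the base axis. Payload 4.2 kg.
Tool frame: the origin (TCP) lies midway between the tips of the shut fingers; the grasp point (between the pads) lies 19 mm behind it (arm.hold_point_z is the distance from the TCP to the grasp point, in mm); z points along the fingers, y is the line along which they close (so a half turn about z gives the same grasp; the last joint's range is limited). The gripper opens to 85 mm and grips with 20 to 120 N. Pads are 22 mm wide; open, the fingers measure 114 mm over their backs; the gripper's body (76 mm by 85 mm) begins 54 mm behind the grasp point. The pads swing forward as they close: fully open they stand 13 mm farther back than shut.
Start: joints at [1.544, 0.385, 0.008, 0, -1.194, -0.259], TCP at [176.171, 599.636, 231.312] pointing down, gripper open.
Joint ranges: [-3.14, 3.14], [-1.21, 2.06], [-1.07, 1.41], [-3.16, 2.05], [-2.99, -0.16], [-3.1, 3.1]. Speed limits (rad/s): [2.79, 2.79, 3.14, 3.14, 3.14, 3.14].

## Interface

Orientations are given as a unit quaternion [x, y, z, w].
In Python, from bench import arm, vision gives the robot as it stands. The module is installed in compiled form; this text tells all that it offers.
- The arm moves only by the tool servo_tool, never from a script. Its argument "plan" is a list of rows, each a list of 7 numbers: the shift along the world's x, y, z each as a share of 300 mm, from -1 to 1, then the turn, a rotation vector about the world's x, y, z each as a share of 2 rad, from -1 to 1, then the opening, from 0 (shut) to 1 (fully open). A call has 1 to 20 rows; each row shifts and turns the commanded pose from where the row before left it; what a row does not reach is not made up. A row lasts 1/8 s, in which the tool goes at most 62.5 mm and 10.7 degrees, less where a joint would pass 70% of its speed; a pose out of reach is approached as far as the arm can. A call with a number of a shift or a turn outside -1 to 1 is refused whole. A call with a gripper value outside its range is refused whole. The fingers move at their own pace and stop on an object; the grip force is fixed at half the most. Time passes only in rows, so rows that do not move let the fingers close. It gives the time, the measured TCP pose, the force, the opening and the grip force at its end, in the units of the state.
- arm.read_state(): the state, without advancing time (a new reading comes with each control period).
- vision.get_image(name): name is "scene" or "top"; returns a dict with "image" (384x512x3 uint8, red, green, blue), "z_map" (384x512 float32, mm along the optical axis (not along the pixel's ray), 0 where there is no reading), "K" (3x3 intrinsics, pixels), "D" ([k1, k2, p1, p2, k3] as OpenCV has them; the pictures are not rectified), "world_to_cam" (4x4, takes a point from world to camera coordinates). Camera axes: x right, y down, z forward; pixel columns grow to the right and rows downward; lengths in mm; the calibration is good to about 2 mm. A picture is of the moment at which its call begins.
- arm.job_done(): hands the job in; it is judged then, once.
The state is a dict: "clock": time; "joints": joint angles; "joint_vel": joint speeds; "joint_efforts": joint torques, N m; "position": TCP position; "ee_rot": TCP orientation; "contact_force": force on the tool from outside, world axes, zero at the start; "wrist_torque": the same for the moment, N m; "gripper_width": finger opening in mm; "grasp_force": force on a finger pad.
Only numpy, scipy, OpenCV 4.12 (cv2) and the standard library are available. Lean on these libraries where they do the work, as an engineer would, in place of code of your own. Each camera call takes 0.05 s, during which the arm holds its last target. There are 200 camera calls.

## Task

Three things at the finishing corner stand in each other's places. Put the sauce bottle in the round steel drip saucer, the handled shaker in the square grey tray and the small open paper tub on the pan of the scale, each upright in the middle of its place, parking one of them on the empty black rubber mat on the way. Set things down rather than dropping them, tip none of them over, and leave the tub stack, the spoon canister and the scraper where they are.

Things in the scene. Friction and masses are not known exactly. Their poses are not given: they have to be found in the camera images.
- bottle: Cream-white sauce squeeze bottle with ribbed white cap and pointed nozzle, upright on the scale's pan at the start. Round: 54 mm in diameter from the foot to 111 mm (body and cap flush), then a shoulder and slender nozzle up to 145 mm. About 0.24 kg. Origin: centre of its underside, z up its axis. Grip from above across the cap, 100 to 108 mm above the foot.
- shaker: Metal sugar shaker with perforated top, upright in the saucer at the start, turned any way. 92 mm high, 60 mm in diameter (lid 61); a wire loop handle stands out along its own +y to 60 mm from the axis, 24 to 70 mm above the foot. About 0.2 kg. Origin: centre of its underside, z up. Grip from above along its own x, so that the fingers clear the handle, 60 to 75 mm above the foot.
- tub: Small empty open-topped paper ice cream tub, white, round, 60 mm high, 52 mm in diameter at the foot widening to 63 mm at the rim, 3 mm wall. 0.03 kg, about 59 mm across at 38 mm above the foot, where it can be gripped from above. Stands upright in the tray at the start. Origin: centre of its underside, z up.
- saucer: Round stainless drip saucer fixed on the counter: 98 mm over the rim, flat floor about 82 mm across and 4 mm above the counter, rim top 11 mm above the counter. The sauce bottle's place. Origin: centre of its underside, at counter height.
- tray: Square grey plastic tray fixed on the counter: 96 mm square outside, 86 mm square inside, floor 4 mm and rim top 11 mm above the counter. The shaker's place. Origin: centre of its underside, at counter height; x and y along its sides.
- scale: White portion scale, fixed. Flat steel pan 102 (x) by 106 mm (y), top 36 mm above the counter, does not sink; dark display and two buttons on the housing on the pan's -x side (housing from -100 to +56 mm in x, 115 mm wide, 27 mm high). The tub's place is the middle of the pan. Origin: on the counter below the pan's centre.
- mat: Black ribbed rubber bar mat, 124 mm square and 6 mm thick, fixed on the counter, empty at the start: the free spot. Origin: centre of its underside, at counter height.
- tub_stack: Bystander: stack of larger white paper tubs, upside down, 95 mm in diameter at the foot, 112 mm high. Origin: centre of its underside. Not to be moved.
- spoon_can: Bystander: round open steel canister, 72 mm in diameter and 95 mm high, full of small wooden spoons that reach 145 mm. Origin: centre of its underside. Not to be moved.
- scraper: Bystander: ice cream scraper lying flat beyond the work, dark wooden handle, wide steel blade 85 by 110 mm; 250 mm long along its own y, 18 mm high. Origin: on the counter between handle and blade. Not to be moved.
Not all that is in view belongs to the job. Leave any orange look-alike of the tub alone. What is shaped like the bottle but green is not meant.

How it is judged (in metres and radians):
On the way:
1. one of the three things stands released on the rubber mat (((horizontal distance between bottle and mat below 0.045 m and z of bottle in the frame of mat between 0.003 and 0.01 m and angle between bottle's own z axis and vertical below 0.12 rad and contact force between the fingers and bottle below 0.05 N and linear speed of bottle below 0.03 m/s and angular speed of bottle below 0.3 rad/s) or (horizontal distance between shaker and mat below 0.045 m and z of shaker in the frame of mat between 0.003 and 0.01 m and angle between shaker's own z axis and vertical below 0.12 rad and contact force between the fingers and shaker below 0.05 N and linear speed of shaker below 0.03 m/s and angular speed of shaker below 0.3 rad/s) or (horizontal distance between tub and mat below 0.045 m and z of tub in the frame of mat between 0.003 and 0.01 m and angle between tub's own z axis and vertical below 0.12 rad and contact force between the fingers and tub below 0.05 N and linear speed of tub below 0.03 m/s and angular speed of tub below 0.3 rad/s))), for 0.2 s.
At the end, for the whole second after the job is handed in: The bottle stands in the saucer, the shaker in the tray and the tub on the scale's pan, each within 15 mm of the centre of its place, resting on its floor or pan (height within 4 mm), upright within about 7 degrees, released and at rest (horizontal distance between bottle and saucer below 0.015 m and z of bottle in the frame of saucer between 0.001 and 0.008 m and angle between each of bottle, shaker, tub's own z axis and vertical below 0.12 rad and contact force between the fingers and bottle below 0.05 N and linear speed of each of bottle, shaker, tub below 0.03 m/s and angular speed of each of bottle, shaker, tub below 0.3 rad/s and horizontal distance between shaker and tray below 0.015 m and z of shaker in the frame of tray between 0.001 and 0.008 m and contact force between the fingers and shaker below 0.05 N and horizontal distance between tub and scale below 0.015 m and z of tub in the frame of scale between 0.033 and 0.04 m and contact force between the fingers and tub below 0.05 N); the robot touches nothing.
It fails at once if one of the three things is tipped by more than about 35 degrees (angle between any of bottle, shaker, tub's own z axis and vertical above 0.6 rad).
It fails at once if one of the three things is dropped (falls free faster than 0.7 m/s, about 25 mm) ((linear speed of bottle above 0.7 m/s and contact force between anything else and bottle below 0.05 N) or (linear speed of shaker above 0.7 m/s and contact force between anything else and shaker below 0.05 N) or (linear speed of tub above 0.7 m/s and contact force between anything else and tub below 0.05 N)).
It fails at once if the tub stack, the spoon canister or the scraper is moved by more than 20 mm (distance of any of tub_stack, spoon_can, scraper from where it was at the start of the episode above 0.02 m).
It also fails if it takes over 104 s, if anything falls off the work surface, if the arm or the gripper's body presses on something with over 40 N, if the wrist force passes 120 N, or if a joint passes its speed limit or range.

## Working session

There is one attempt and no reset: what is moved stays moved. The work goes in short steps, Python scripts to look and compute and a tool call to move; the robot and the scene stay as the last step left them, time stands still between calls to the robot, and variables do not carry over. Pictures are saved under pics/ and viewed, at most 14 in all, crops included, and the job is handed in when it is done.

Besides the shell and the picture viewer there is one more tool, called after "Request:" as name(argument=value, ...), one argument or row to a line, values as JSON. servo_tool: Moves the arm, as the interface text tells. Its arguments: {"type":"object","properties":{"plan":{"type":"array"}},"required":["plan"]}

```bash
mkdir -p pics
cat > h.py <<'E'
import numpy as np, cv2
from bench import arm, vision
def grab(n):
    d=vision.get_image(n); np.savez(f'{n}.npz',**{k:np.asarray(v) for k,v in d.items()}); return d
def load(n): return dict(np.load(f'{n}.npz'))
def ray(d,uv):
    T=d['world_to_cam'];R,t=T[:3,:3],T[:3,3]
    p=cv2.undistortPoints(np.array(uv,float).reshape(-1,1,2),d['K'],d['D']).reshape(-1,2)
    return -R.T@t, np.c_[p,np.ones(len(p))]@R
def onplane(d,uv,z):
    o,r=ray(d,uv); return o+r*((z-o[2])/r[:,2])[:,None]
def cloud(d):
    h,w=d['z_map'].shape; v,u=np.mgrid[:h,:w]
    o,r=ray(d,np.c_[u.ravel(),v.ravel()]); P=o+r*d['z_map'].reshape(-1,1)
    P[d['z_map'].ravel()==0]=np.nan; return P.reshape(h,w,3)
E
python3 - <<'E'
from h import *
for n in('scene','top'):
    d=grab(n); cv2.imwrite(f'pics/{n}0.png',cv2.resize(d['image'][:,:,::-1],(768,576)))
    T=d['world_to_cam'];print(n,-T[:3,:3].T@T[:3,3],T[2,:3],d['K'][0,0],(d['z_map']>0).mean())
s=arm.read_state();print(s['clock'],s['position'],s['ee_rot'],s['gripper_width'])
E
```

```text
scene [1108.10837352 -610.60524417 1261.62075468] [-0.34349044  0.41997326 -0.84002189] 440.13362367780417 0.9961039225260416
top [ 473.11615731    2.03091159 1237.7223583 ] [ 0.12601037  0.00315686 -0.9920239 ] 395.10077927401204 0.9959869384765625
0.1 [176.04704931 599.14694376 230.33964858] [ 9.89797174e-01 -1.42480161e-01 -9.01329922e-05  9.74916743e-04] 85.5573827414654
```

View pics/scene0.png

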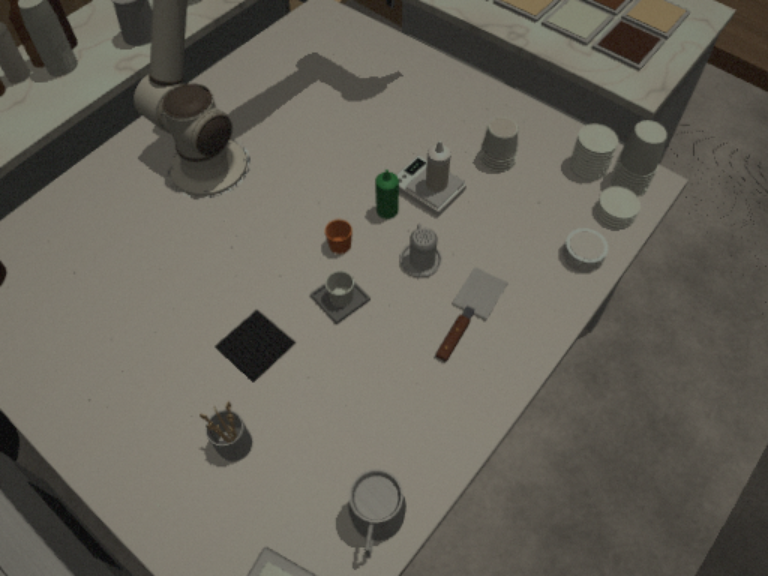

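View pics/top0.png

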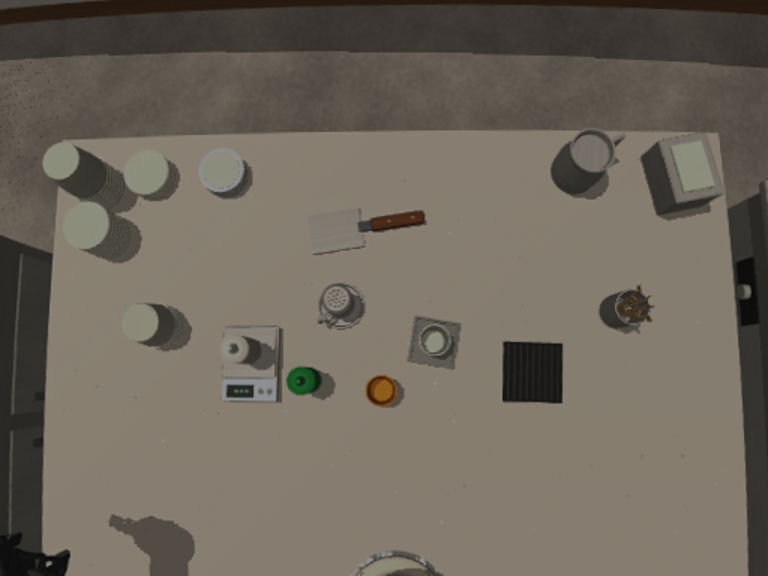

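Scene pictures at 768x576. Candidates for the bottle: cream at top (235,348) on the scale, green at (303,380), which is not meant. Candidates for the tub: white at (435,340) in the grey tray, orange look-alike at (381,390). The shaker is at (337,300) in the saucer, the mat is empty at (533,372), and the spoon canister is at (630,308). I choose the cream bottle, the white tub and the shaker.

```bash
cat > m.py <<'E'
from h import *
def circ(P):
    (x,y),r=cv2.minEnclosingCircle(P[:,:2].astype(np.float32)); A=np.c_[2*P[:,:2],np.ones(len(P))]
    s=np.linalg.lstsq(A,(P[:,:2]**2).sum(1),rcond=None)[0]
    return np.round([x,y,r,s[0],s[1],np.sqrt(s[2]+s[0]**2+s[1]**2)],1)
E
python3 - <<'E'
from m import *
d=load('top');s=load('scene');C={'top':cloud(d),'scene':cloud(s)}
seed=dict(bottle=(235,348),shaker=(337,300),tub=(435,340),mat=(533,372),green=(303,380),orange=(381,390),can=(630,308),stack=(147,323))
for n,(u,v) in seed.items():
    c=C['top'][int(v/1.5),int(u/1.5)]; print('##',n,c.round(0))
    for k in C:
        P=C[k].reshape(-1,3); P=P[np.hypot(*(P[:,:2]-c[:2]).T)<75]
        z=P[:,2]; h,e=np.histogram(z,np.arange(-10,200,10)); print(k,'zmax %.1f'%z.max(),h)
im=d['image'][:,:,::-1]
cv2.imwrite('pics/crop.png',cv2.resize(im[180:280,140:390],(800,320),interpolation=cv2.INTER_CUBIC))
E
```

```text
## bottle [514. 286. 170.]
top zmax 186.0 [134 206  25 258 681  72  12  16  15  14  14  13  17  13  21  76 185  18
  12   5]
scene zmax 180.8 [160  92  77 195 378  35  27  24  32  28  30  27  29  29  31  62  82  10
   9   2]
## shaker [609. 108.  97.]
top zmax 101.8 [390 862  86  14  15   7   9  10  25  38 279  15   0   0   0   0   0   0
   0   0]
scene zmax 99.9 [473 321  53  29  30  27  31  32  35  69 161   0   0   0   0   0   0   0
   0   0]
## tub [536. -90.   6.]
top zmax 69.8 [ 341 1076  233   22   19   21   18   72    0    0    0    0    0    0
    0    0    0    0    0    0]
scene zmax 67.4 [413 560  96  55  49  62  53  58   0   0   0   0   0   0   0   0   0   0
   0   0]
## mat [ 465. -290.    9.]
top zmax 14.7 [ 112 1507  173    0    0    0    0    0    0    0    0    0    0    0
    0    0    0    0    0    0]
scene zmax 14.6 [ 144 1249   91    0    0    0    0    0    0    0    0    0    0    0
    0    0    0    0    0    0]
## green [456. 167. 125.]
top zmax 148.6 [523 913  17  46   7   6   8   9   5   8   7  17 204  57  13   8   0   0
   0   0]
scene zmax 147.1 [522 258  44  48  35  32  28  23  32  24  33  41 104  18   9   5   0   0
   0   0]
## orange [432.  23.   7.]
top zmax 66.6 [ 530 1144   24   19   17   24   47   43    0    0    0    0    0    0
    0    0    0    0    0    0]
scene zmax 63.7 [579 256  49  46  52  59  71  15   0   0   0   0   0   0   0   0   0   0
   0   0]
## can [ 583. -449.  144.]
top zmax 146.4 [463 767  37  47  36  60  65  60  72  65 100  22  15  31  34  31   0   0
   0   0]
scene zmax 147.4 [648 483  46  56  60  58  59  69  67  73 100  16  17  39  37  28   0   0
   0   0]
## stack [566. 473. 116.]
top zmax 119.1 [363 566  34  32  28  66  59  49  53  48  47  85 447   0   0   0   0   0
   0   0]
scene zmax 120.4 [276 215  55  42  46  61  42  58  50  48  43 104 143   1   0   0   0   0
   0   0]
```

View pics/crop.png

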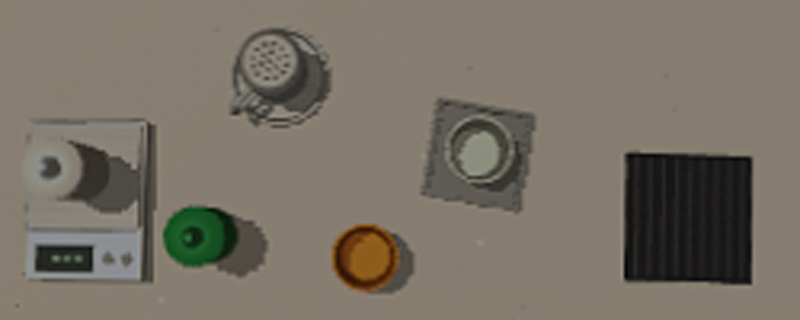

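The crop confirms the choice: cream bottle at (55,165), shaker at (272,60) with its handle toward the lower left, white tub at (480,148) in the rotated tray, mat at (688,218). Next come the exact fits.

```bash
cat > fit.py <<'E'
from m import *
from scipy.optimize import least_squares
def side(P,c,z0,z1,r,rad=45):
    # axis from side/rim points at heights z0..z1 with known radius
    q=P[(P[:,2]>z0)&(P[:,2]<z1)&(np.hypot(*(P[:,:2]-c).T)<rad)]
    f=least_squares(lambda x:np.hypot(q[:,0]-x[0],q[:,1]-x[1])-r,c,loss='soft_l1',f_scale=2)
    return f.x.round(1),len(q),np.abs(f.fun).mean().round(1)
def top(P,c,z0,z1,rad=40):
    q=P[(P[:,2]>z0)&(P[:,2]<z1)&(np.hypot(*(P[:,:2]-c).T)<rad)]
    return circ(q),len(q),np.median(q[:,2]).round(1)
def rect(P,c,z0,z1,rad):
    q=P[(P[:,2]>z0)&(P[:,2]<z1)&(np.abs(P[:,:2]-c).max(1)<rad)]
    a=cv2.minAreaRect(q[:,:2].astype(np.float32)); return [np.round(x,1) for x in a],len(q),np.median(q[:,2]).round(1)
E
python3 - <<'E'
from fit import *
D={k:load(k) for k in('top','scene')}
for k,d in D.items():
    Cl=cloud(d);P=Cl.reshape(-1,3);P=P[~np.isnan(P[:,0])]
    print('=====',k)
    print('bottle',top(P,(514,286),138,156),side(P,(514,286),60,138,27))
    print('nozzle',top(P,(514,286),165,190))
    print('shaker',top(P,(609,108),85,105),side(P,(609,108),74,90,30.3,36))
    print('tub',top(P,(536,-88),52,72),side(P,(536,-88),56,66,30.5))
    print('orange',top(P,(432,25),52,72),'green',top(P,(456,167),105,118))
    print('stack',top(P,(566,473),105,122,60),'can',top(P,(583,-445),88,103,60))
    print('pan',rect(P,(514,275),32,41,70))
    # colour masks
    hsv=cv2.cvtColor(d['image'],cv2.COLOR_RGB2HSV)
    g=d['image'].max(2)
    m=((g<50)&(np.hypot(Cl[:,:,0]-465,Cl[:,:,1]+290)<110)).astype(np.uint8)
    m=cv2.morphologyEx(m,cv2.MORPH_CLOSE,np.ones((5,5)))
    c=max(cv2.findContours(m,0,1)[0],key=cv2.contourArea).reshape(-1,2)
    q=onplane(d,c,6); print('mat',cv2.minAreaRect(q[:,:2].astype(np.float32)))
    # handle
    q=P[(P[:,2]>28)&(P[:,2]<72)]; v=q[:,:2]-(609,108); r=np.hypot(*v.T); s=(r>36)&(r<66); print('handle',s.sum(),v[s].mean(0),np.degrees(np.arctan2(*v[s].mean(0)[::-1])))
for z in(4,8,11):
    print('px')
E
python3 - <<'E'
from fit import *
d=load('top');o=cv2.resize(d['image'][180:260,200:320][:,:,::-1],(792,528),interpolation=cv2.INTER_LANCZOS4)
o=cv2.convertScaleAbs(o,alpha=1.5); cv2.imwrite('pics/crop2.png',o)
E
```

```text
===== top
bottle (array([513.8, 293. ,  27.4, 513.9, 292. ,  20.9]), 236, np.float64(151.7)) (array([514. , 293.5]), 118, np.float64(0.3))
nozzle (array([513.1, 292.9,   7.4, 513.1, 292.1,   5. ]), 25, np.float64(173.6))
shaker (array([612.5, 106.9,  30.6, 612.2, 106.4,  21.3]), 328, np.float64(95.7)) (array([612.9, 106.7]), 43, np.float64(1.4))
tub (array([531.8, -81.9,  31.1, 531.5, -82.7,  28.7]), 88, np.float64(63.5)) (array([531.6, -81.9]), 62, np.float64(1.7))
orange (array([433. ,  22.4,  31.5, 433.1,  22.4,  29.5]), 82, np.float64(60.1)) green (array([454.4, 173.9,  27.8, 454.2, 174.1,  22.6]), 174, np.float64(114.7))
stack (array([568.2, 488.8,  37.9, 567.8, 488.3,  26.6]), 501, np.float64(112.7)) can (array([ 589.2, -472.1,   36.1,  589.1, -470.1,   30.9]), 99, np.float64(94.0))
pan ([array([505.8, 289.1]), array([111.5, 113. ]), np.float64(89.7)], 681, np.float64(36.7))
mat ((465.75177001953125, -290.5369873046875), (122.8757095336914, 122.6129379272461), 87.1953353881836)
handle 13 [-34.79423822  32.74184756] 136.7406567337701
===== scene
bottle (array([515.9, 289.4,  28.
[... 320 characters left out ...]
.2, -86.7,  32.3, 533.8, -86.7,  29.4]), 108, np.float64(60.3)) (array([533.6, -86.7]), 82, np.float64(1.4))
orange (array([436.7,  20.7,  32.5, 436. ,  20.1,  29.5]), 74, np.float64(57.4)) green (array([455.6, 170.9,  28.2, 457.1, 171.4,  21. ]), 119, np.float64(113.3))
stack (array([569. , 484.9,  39.6, 569.9, 486.5,  26.8]), 223, np.float64(111.0)) can (array([ 590.9, -475. ,   36.1,  590.8, -473.4,   30.8]), 85, np.float64(92.8))
pan ([array([510.1, 288.8]), array([109., 113.]), np.float64(87.0)], 321, np.float64(35.3))
mat ((467.9239501953125, -293.3042907714844), (122.70529174804688, 122.84862518310547), 87.52519989013672)
handle 17 [ 9.10856293 -1.07552522] -6.734216447401788
px
px
px
```

View pics/crop2.png

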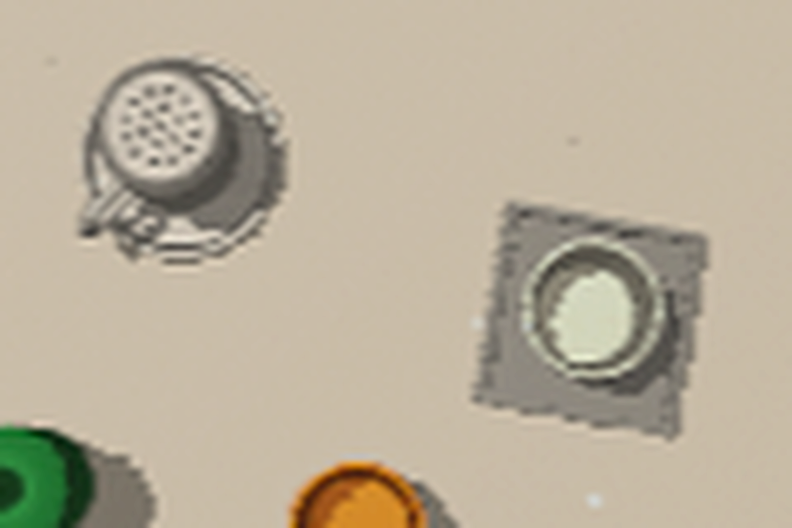

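The crop shows the shaker top at (160,130), its handle ending near (88,228), the saucer rim about (187,160), and the tray corners (510,203), (708,236), (678,440), (473,400). Next I refine the places and the handle in both views.

```bash
cat > pl.py <<'E'
from fit import *
from scipy.spatial.transform import Rotation as Ro
d=load('top')
cr=lambda p:np.array(p,float)/6.6+[200-.5+.076,180-.5+.076]
q=onplane(d,cr([(510,203),(708,236),(678,440),(473,400)]),9);print('tray top',q.mean(0).round(1),q[:,:2].round(0).tolist())
e=q[1]-q[0];print('yaw',np.degrees(np.arctan2(e[1],e[0])).round(1), 'sides',np.linalg.norm(np.roll(q,-1,0)-q,axis=1).round(1))
h=np.vstack([onplane(d,cr([(82,232)]),66),onplane(d,cr([(133,250)]),28)]);v=h[:,:2]-[612.5,107];print('handle',h.round(0),np.degrees(np.arctan2(v[:,1],v[:,0])),np.hypot(*v.T))
p=cr([(88,150),(288,160),(190,262),(200,60)]);q=onplane(d,p,11);print('saucer top',circ(q))
for k in('top','scene'):
    d=load(k);P=cloud(d).reshape(-1,3)
    im=d['image'].astype(int)
    for nm,c,zz in(('tray',(533,-90),8),('saucer',(600,103),8)):
        # deviation from counter colour by edges: outline hull of Canny edges near
        Q=onplane(d,np.argwhere(cv2.Canny(d['image'],25,70)>0)[:,::-1],zz)
        w=np.hypot(*(Q[:,:2]-c).T); Q=Q[w<72][:,:2]
        if nm=='tray':
            r=cv2.minAreaRect(Q.astype(np.float32));print(k,nm,r)
        else:
            f=least_squares(lambda x:np.hypot(Q[:,0]-x[0],Q[:,1]-x[1])-49,c,loss='cauchy',f_scale=1.);print(k,nm,f.x)
    s=P[(P[:,2]>33)&(P[:,2]<40)&(np.abs(P[:,0]-510)<75)&(np.abs(P[:,1]-283)<75)]
    print(k,'pan x',np.histogram(s[:,0],np.arange(430,586,4))[0],'y',np.histogram(s[:,1],np.arange(208,356,4))[0])
    s=P[(P[:,2]>22)&(P[:,2]<31)&(np.abs(P[:,0]-435)<30)&(np.abs(P[:,1]-283)<75)]
    print('housing y',np.percentile(s[:,1],[1,99]),'x',np.percentile(s[:,0],[1,99]))
E
python3 pl.py
```

```text
tray top [529.6 -87.2   9. ] [[585.0, -49.0], [568.0, -143.0], [473.0, -126.0], [492.0, -31.0]]
yaw -100.1 sides [94.9 97.1 97.9 94.4]
handle [[569. 146.  66.]
 [563. 127.  28.]] [138.13579465 157.78570564] [58.95209393 53.38062979]
saucer top [606.7 102.5  48.2 606.7 103.1  47.9]
top tray ((528.84765625, -87.05851745605469), (102.4248046875, 100.36186218261719), 79.3591079711914)
top saucer [605.72551315 105.31963599]
top pan x [ 0  2  0  1  0  0  1 22 28 28 60 25 29 56 18 15 19  8 10 17 11  9 11 17
 10 12 25 15 21 46 37 30 32  3  0  0  0  0] y [ 0  0  0  0  0  0  1 17 31 49 36 29 43 42 29 31 23 21 18 20 13 16 23 15
 13 19 17 12 18 10 14 16 17 23  2  0]
housing y [236.61948786 348.30481709] x [412.791784   461.63223984]
scene tray ((527.7703247070312, -87.64381408691406), (106.90116119384766, 115.7547836303711), 79.01840209960938)
scene saucer [610.96087036 101.5284805 ]
scene pan x [ 0  0  0  0  0  0  0  2 15  6 14 12  9  9  4  6  6  6  6  8  6  7 10  6
  9  8 15 15 16 16 18 18 18 10  0  0  0  0] y [ 0  0  0  0  0  0  3 21 14 14 23 16 13 18 19 13 10 10 10 12  5  3  7  5
  4  6  6  6  7  7  4  8  7  4  0  0]
housing y [232.34633531 345.23233071] x [415.19028154 458.0225177 ]
```

Measured, averaged over the two views:

| Thing | x | y |
|---|---|---|
| Tub | 532.5 | -84.5 |
| Tray | 530.5 | -88.5 |
| Shaker | 612.5 | 106 |
| Saucer | 607.5 | 102 |
| Bottle | 514.5 | 292 |
| Pan | 511.5 | 289 |
| Mat | 467 | -292 |

The heights agree with the text (tub rim about 62, shaker about 94, bottle cap about 150 on a pan of 36). The handle points to 138°, so I close along 48° throughout. First move: above the tub.

Request:
servo_tool(
  plan=[
    [0.0625,-0.12,0,0,0,-0.0373,1],
    [0.0625,-0.12,0,0,0,-0.0373,1],
    [0.0625,-0.12,0,0,0,-0.0373,1],
    [0.0625,-0.12,0,0,0,-0.0373,1],
    [0.0625,-0.12,0,0,0,-0.0373,1],
    [0.0625,-0.12,0,0,0,-0.0373,1],
    [0.0625,-0.12,0,0,0,0,1],
    [0.0625,-0.12,0,0,0,0,1],
    [0.0625,-0.12,0,0,0,0,1],
    [0.0625,-0.12,0,0,0,0,1],
    [0.0625,-0.12,0,0,0,0,1],
    [0.0625,-0.12,0,0,0,0,1],
    [0.0625,-0.12,0,0,0,0,1],
    [0.0625,-0.12,0,0,0,0,1],
    [0.0625,-0.12,0,0,0,0,1],
    [0.0625,-0.12,0,0,0,0,1],
    [0.0625,-0.12,0,0,0,0,1],
    [0.0625,-0.12,0,0,0,0,1],
    [0.0625,-0.12,0,0,0,0,1],
    [0,0,0,0,0,0,1],
  ],
)

```text
clock: 2.6
position: [532.8, -86.3, 230.3]
ee_rot: [0.933, -0.36, -0.001, 0.0]
contact_force: [0.6, -0.1, -0.6]
gripper_width: 85.6
grasp_force: 0.0
```

Request:
servo_tool(
  plan=[
    [0,0.004,-0.089,0,0,0,1],
    [0,0,-0.089,0,0,0,1],
    [0,0,-0.089,0,0,0,1],
    [0,0,-0.089,0,0,0,1],
    [0,0,-0.089,0,0,0,1],
    [0,0,-0.089,0,0,0,1],
    [0,0,-0.089,0,0,0,1],
    [0,0,-0.089,0,0,0,1],
    [0,0,0,0,0,0,1],
    [0,0,0,0,0,0,0.8],
    [0,0,0,0,0,0,0.7],
    [0,0,0,0,0,0,0.6],
    [0,0,0,0,0,0,0.5],
    [0,0,0,0,0,0,0.4],
    [0,0,0,0,0,0,0.4],
    [0,0,0,0,0,0,0.4],
  ],
)

```text
clock: 4.6
position: [533.4, -82.9, 19.7]
ee_rot: [0.934, -0.358, 0.001, -0.001]
contact_force: [-1.4, 1.9, 5.1]
gripper_width: 61.2
grasp_force: 63.3
```

Request:
servo_tool(
  plan=[
    [0,0,0.05,0,0,0,0.4],
    [0,0,0.1,0,0,0,0.4],
    [0,0,0.1,0,0,0,0.4],
    [-0.02,-0.06,0,0,0,0,0.4],
    [-0.033,-0.105,0,0,0,0,0.4],
    [-0.033,-0.105,0,0,0,0,0.4],
    [-0.033,-0.105,0,0,0,0,0.4],
    [-0.033,-0.105,0,0,0,0,0.4],
    [-0.033,-0.105,0,0,0,0,0.4],
    [-0.033,-0.105,0,0,0,0,0.4],
    [0,0,0,0,0,0,0.4],
    [0,0,0,0,0,0,0.4],
  ],
)

```text
clock: 6.1
position: [466.4, -290.2, 92.5]
ee_rot: [0.933, -0.359, -0.0, -0.0]
contact_force: [-0.5, 0.5, -0.1]
gripper_width: 61.2
grasp_force: 64.7
```

Run:
```python
from h import *
d=grab('scene'); cv2.imwrite('pics/s1.png',cv2.resize(d['image'][150:300,100:300][:,:,::-1],(800,600)))
s=arm.read_state();print(s['clock'],s['position'],s['ee_rot'],s['gripper_width'],s['contact_force'])
s=grab('top');s=arm.read_state();print(s['position'])
```

```text
6.15 [ 466.68305516 -289.86604713   92.56736541] [ 9.33511987e-01 -3.58546083e-01 -2.68841958e-04 -6.00342705e-05] 60.74415332416095 [-0.58429565  0.46559018 -0.59269043]
[ 466.94396436 -289.62993666   92.65139622]
```

View pics/s1.png

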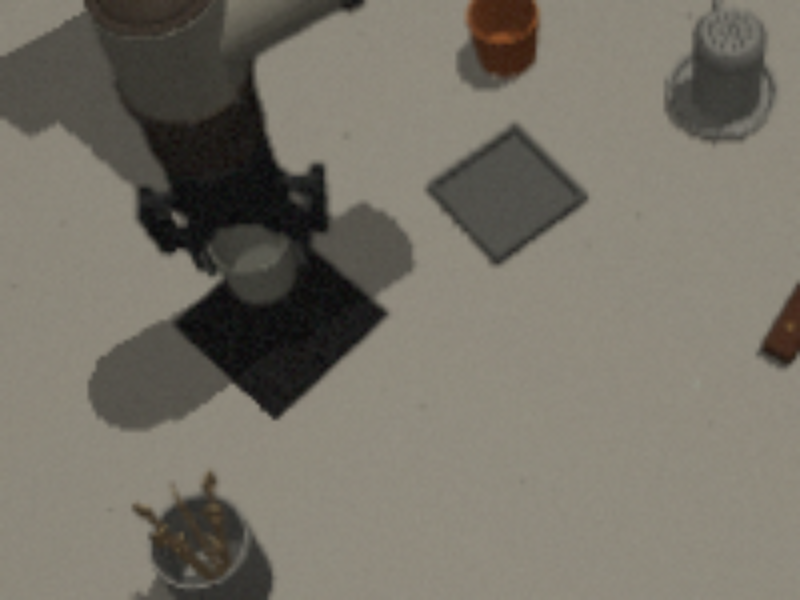

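The tub is held upright at (255,265) in the crop, over the mat. Lowering it.

Request:
servo_tool(
  plan=[
    [0,-0.004,-0.08,0,0,0,0.4],
    [0,0,-0.08,0,0,0,0.4],
    [0,0,-0.05,0,0,0,0.4],
    [0,0,-0.02,0,0,0,0.4],
    [0,0,-0.01,0,0,0,0.4],
    [0,0,0,0,0,0,0.4],
    [0,0,0,0,0,0,0.4],
  ],
)

```text
clock: 7.08
position: [467.5, -291.3, 21.8]
ee_rot: [0.934, -0.358, 0.001, -0.0]
contact_force: [-2.3, 2.9, 5.8]
gripper_width: 60.8
grasp_force: 64.5
```

Request:
servo_tool(
  plan=[
    [0,0,0,0,0,0,0.75],
    [0,0,0,0,0,0,0.85],
    [0,0,0,0,0,0,1],
    [0,0,0,0,0,0,1],
    [0,0,0,0,0,0,1],
    [0,0,0.05,0,0,0,1],
    [0,0,0.1,0,0,0,1],
    [0,0,0.15,0,0,0,1],
    [0,0,0.15,0,0,0,1],
    [0.03,0.12,0.15,0,0,0,1],
    [0.03,0.13,0.1,0,0,0,1],
    [0.045,0.13,0,0,0,0,1],
    [0.045,0.13,0,0,0,0,1],
    [0.045,0.13,0,0,0,0,1],
    [0.045,0.13,0,0,0,0,1],
    [0.045,0.13,0,0,0,0,1],
    [0.045,0.13,0,0,0,0,1],
    [0.045,0.13,0,0,0,0,1],
    [0.045,0.13,0,0,0,0,1],
    [0,0,0,0,0,0,1],
  ],
)

```text
clock: 9.57
position: [593.5, 97.9, 231.3]
ee_rot: [0.934, -0.357, 0.0, -0.0]
contact_force: [0.0, 0.3, 0.3]
gripper_width: 85.0
grasp_force: 0.0
```

```bash
cat > chk.py <<'E'
from fit import *
import sys
a=list(map(float,sys.argv[1:]))  # x y z0 z1 [r]
for k in('top','scene'):
    P=cloud(grab(k)).reshape(-1,3);P=P[~np.isnan(P[:,0])]
    print(k,top(P,a[:2],a[2],a[3]),side(P,a[:2],a[2]-5,a[3],a[4]))
s=arm.read_state();print(s['clock'],s['position'].round(1) if hasattr(s['position'],'round') else s['position'])
E
python3 chk.py 467 -292 54 74 30.5
python3 - <<'E'
from fit import *
P=cloud(load('scene')).reshape(-1,3)
print(side(P,(612,106),74,102,30.3,40))
E
```

```text
top (array([ 468. , -291. ,   31. ,  467.2, -290.8,   28.3]), 97, np.float64(65.6)) (array([ 467.5, -289.5]), 109, np.float64(2.2))
scene (array([ 467.6, -292.8,   33.6,  468.4, -292.3,   29.5]), 126, np.float64(63.1)) (array([ 468.8, -292.5]), 152, np.float64(1.6))
9.675 [592.7  95.7 231.3]
(array([612.2, 108. ]), 248, np.float64(8.5))
```

The tub stands on the mat at (468,-292). Next the shaker.

Request:
servo_tool(
  plan=[
    [0.032,0.016,-0.02,0,0,0,1],
    [0.032,0.016,-0.05,0,0,0,1],
    [0,0,-0.09,0,0,0,1],
    [0,0,-0.09,0,0,0,1],
    [0,0,-0.09,0,0,0,1],
    [0,0,-0.09,0,0,0,1],
    [0,0,-0.09,0,0,0,1],
    [0,0,-0.06,0,0,0,1],
    [0,0,-0.04,0,0,0,1],
    [0,0,0,0,0,0,1],
    [0,0,0,0,0,0,0.8],
    [0,0,0,0,0,0,0.7],
    [0,0,0,0,0,0,0.6],
    [0,0,0,0,0,0,0.5],
    [0,0,0,0,0,0,0.4],
    [0,0,0,0,0,0,0.4],
    [0,0,0,0,0,0,0.4],
  ],
)

```text
clock: 11.8
position: [613.9, 106.0, 46.5]
ee_rot: [0.934, -0.358, 0.002, -0.001]
contact_force: [2.0, 1.0, 5.7]
gripper_width: 59.2
grasp_force: 63.5
```

Request:
servo_tool(
  plan=[
    [0,0,0.04,0,0,0,0.4],
    [0,0,0.08,0,0,0,0.4],
    [0,0,0.08,0,0,0,0.4],
    [-0.02,-0.05,0,0,0,0,0.4],
    [-0.04,-0.1,0,0,0,0,0.4],
    [-0.04,-0.1,0,0,0,0,0.4],
    [-0.045,-0.1,0,0,0,0,0.4],
    [-0.045,-0.1,0,0,0,0,0.4],
    [-0.045,-0.1,0,0,0,0,0.4],
    [-0.04,-0.1,0,0,0,0,0.4],
    [0,0,0,0,0,0,0.4],
    [0,0,0,0,0,0,0.4],
  ],
)

```text
clock: 13.3
position: [528.6, -90.2, 103.8]
ee_rot: [0.933, -0.359, -0.001, 0.0]
contact_force: [0.5, 0.7, -3.2]
gripper_width: 59.1
grasp_force: 65.2
```

Run:
```python
from fit import *
d=grab('scene'); cv2.imwrite('pics/s2.png',cv2.resize(d['image'][120:270,150:350][:,:,::-1],(800,600)))
D={'scene':d,'top':grab('top')}
for k,d in D.items():
    Q=onplane(d,np.argwhere(cv2.Canny(d['image'],25,70)>0)[:,::-1],8)
    w=np.hypot(*(Q[:,:2]-(607,103)).T);Q=Q[w<70][:,:2]
    for s0 in(49,41):
        f=least_squares(lambda x:np.hypot(Q[:,0]-x[0],Q[:,1]-x[1])-s0,(607,103),loss='cauchy',f_scale=1.);print(k,'saucer',s0,f.x,np.median(abs(f.fun)))
    h=cv2.convexHull(Q.astype(np.float32)).reshape(-1,2);print(circ(h))
s=arm.read_state();print(s['clock'],s['position'],s['gripper_width'],s['contact_force'])
```

```text
scene saucer 49 [610.33276566 101.48246858] 3.170362611078403
scene saucer 41 [611.06809728 102.21196022] 7.179762072103195
[610.5 102.6  53.8 610.  102.5  51.6]
top saucer 49 [605.19471536 104.75418089] 6.171503037323291
top saucer 41 [609.65850864 106.76103264] 6.4285587663981545
[593.9 100.   65.5 595.4 102.   61.2]
13.4 [529.39767023 -89.51372143 104.18626775] 59.231069090319494 [-0.69986678 -0.44149429 -1.99765188]
```

View pics/s2.png

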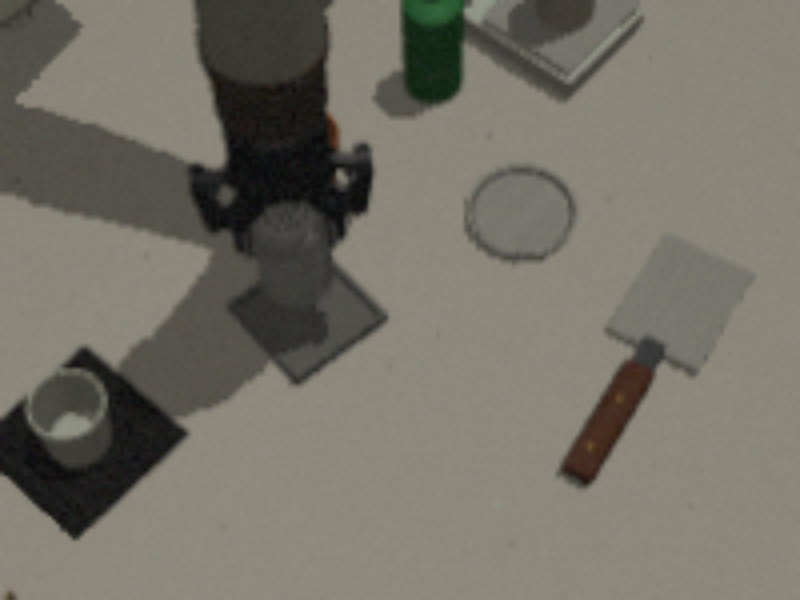

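The shaker is held upright at (295,255) over the tray, the tub stands on the mat, and the saucer is clear at (520,213). A quick cross-check of the tray and saucer centres from the unobstructed views.

Run:
```python
from fit import *
s=load('scene')
f=lambda p,o:np.array(p,float)/4+np.array(o)-.375
q=onplane(s,f([(428,187),(516,125),(588,198),(498,264)],(100,150)),9);print('tray',q.mean(0),np.linalg.norm(q-np.roll(q,1,0),axis=1))
q=onplane(s,f([(464,212),(576,214),(520,166),(520,262),(485,180),(555,180),(485,248),(557,248)],(150,120)),10);print('saucer',circ(q))
```

```text
tray [533.71404865 -88.96236305   9.        ] [96.39194323 94.64648095 96.51654553 95.67111349]
saucer [611.  101.5  50.4 611.3 101.4  48.3]
```

Request:
servo_tool(
  plan=[
    [0.007,0.004,-0.06,0,0,0,0.4],
    [0,0,-0.06,0,0,0,0.4],
    [0,0,-0.04,0,0,0,0.4],
    [0,0,-0.02,0,0,0,0.4],
    [0,0,-0.012,0,0,0,0.4],
    [0,0,-0.006,0,0,0,0.4],
    [0,0,0,0,0,0,0.4],
    [0,0,0,0,0,0,0.4],
  ],
)

```text
clock: 14.4
position: [532.3, -88.6, 46.4]
ee_rot: [0.934, -0.358, 0.001, -0.0]
contact_force: [-2.5, 0.8, 5.5]
gripper_width: 59.2
grasp_force: 65.1
```

Request:
servo_tool(
  plan=[
    [0,0,0,0,0,0,0.75],
    [0,0,0,0,0,0,0.85],
    [0,0,0,0,0,0,1],
    [0,0,0,0,0,0,1],
    [0,0,0,0,0,0,1],
    [0,0,0.05,0,0,0,1],
    [0,0,0.1,0,0,0,1],
    [0,0,0.13,0,0,0,1],
    [0,0,0.15,0,0,0,1],
    [0,0.06,0.15,0,0,0,1],
    [0,0.12,0.06,0,0,0,1],
    [0,0.13,0,0,0,0,1],
    [-0.01,0.13,0,0,0,0,1],
    [-0.01,0.13,0,0,0,0,1],
    [-0.01,0.14,0,0,0,0,1],
    [-0.01,0.14,0,0,0,0,1],
    [-0.01,0.14,0,0,0,0,1],
    [-0.01,0.14,0,0,0,0,1],
    [0,0.135,0,0,0,0,1],
    [0,0,0,0,0,0,1],
  ],
)

```text
clock: 16.9
position: [513.6, 293.2, 237.9]
ee_rot: [0.934, -0.357, 0.0, -0.0]
contact_force: [-0.6, -0.6, -0.8]
gripper_width: 85.5
grasp_force: 0.0
```

```bash
python3 chk.py 531.5 -88 88 102 30.3
```

```text
top (array([531.4, -85.2,  30. , 530.8, -85.5,  20.8]), 318, np.float64(95.5)) (array([531.2, -98.2]), 327, np.float64(10.2))
scene (array([534.3, -87.7,  30.3, 534.3, -90.2,  20.2]), 214, np.float64(93.6)) (array([527.1, -84.9]), 247, np.float64(9.3))
17.0 [513.6 290.9 237.9]
```

The shaker stands in the tray within about 3 mm. Next the bottle.

Request:
servo_tool(
  plan=[
    [0.003,0,-0.06,0,0,0,1],
    [0,0,-0.07,0,0,0,1],
    [0,0,-0.07,0,0,0,1],
    [0,0,-0.07,0,0,0,1],
    [0,0,-0.07,0,0,0,1],
    [0,0,-0.05,0,0,0,1],
    [0,0,-0.025,0,0,0,1],
    [0,0,0,0,0,0,1],
    [0,0,0,0,0,0,0.8],
    [0,0,0,0,0,0,0.7],
    [0,0,0,0,0,0,0.6],
    [0,0,0,0,0,0,0.5],
    [0,0,0,0,0,0,0.4],
    [0,0,0,0,0,0,0.3],
    [0,0,0,0,0,0,0.3],
    [0,0,0,0,0,0,0.3],
  ],
)

```text
clock: 19.0
position: [515.4, 291.5, 113.9]
ee_rot: [0.934, -0.358, 0.001, -0.001]
contact_force: [0.3, 0.7, 5.5]
gripper_width: 52.4
grasp_force: 61.6
```

Request:
servo_tool(
  plan=[
    [0,0,0.03,0,0,0,0.3],
    [0,0,0.06,0,0,0,0.3],
    [0,0,0.06,0,0,0,0.3],
    [0.03,-0.05,0,0,0,0,0.3],
    [0.04,-0.08,0,0,0,0,0.3],
    [0.04,-0.08,0,0,0,0,0.3],
    [0.05,-0.1,0,0,0,0,0.3],
    [0.05,-0.1,0,0,0,0,0.3],
    [0.04,-0.08,0,0,0,0,0.3],
    [0.04,-0.08,0,0,0,0,0.3],
    [0.022,-0.06,0,0,0,0,0.3],
    [0,0,-0.08,0,0,0,0.3],
    [0,0,0,0,0,0,0.3],
    [0,0,0,0,0,0,0.3],
  ],
)

```text
clock: 20.75
position: [608.5, 101.9, 134.1]
ee_rot: [0.934, -0.358, 0.0, 0.0]
contact_force: [0.6, 1.0, -1.7]
gripper_width: 52.0
grasp_force: 62.8
```

Run:
```python
from fit import *
d=grab('scene'); cv2.imwrite('pics/s3.png',cv2.resize(d['image'][60:240,150:390][:,:,::-1],(800,600)))
for k,d in (('scene',d),('top',grab('top'))):
    P=cloud(d).reshape(-1,3); s=P[(P[:,2]>30)&(P[:,2]<42)&(np.abs(P[:,0]-510)<75)&(np.abs(P[:,1]-283)<75)]
    print(k,'bottle',side(P,(609,102),55,110,27,40))
    print(k,'pan x',np.histogram(s[:,0],np.arange(430,586,4))[0],'y',np.histogram(s[:,1],np.arange(208,356,4))[0])
s=arm.read_state();print(s['clock'],s['position'],s['gripper_width'],s['contact_force'])
```

```text
scene bottle (array([607.7, 101.3]), 146, np.float64(1.2))
scene pan x [ 0  0  1  1  0  0  0  0  0  0  0  0  0  0  0  0  0  0  2  5  4  8  6 10
 11 12 13 11  8  5 10 15 10  7  0  0  0  0] y [ 0  0  0  0  0  0  1  0  2  2  2  1  4  2  1  1  0  0  0  0  1  4  3  8
  7  9  9 12 13 12  8 15 15  7  0  0]
top bottle (array([607.9, 101.9]), 13, np.float64(0.3))
top pan x [ 0  1  3  4  2  2  3 18 12 12 26 13 13 28 14 15 30 16 17 29 24 18 20 36
 19 20 38 15 11 20  9  9  6  0  0  0  0  0] y [ 0  0  0  0  0  0  6 29 43 53 42 37 46 48 31 39 43 25 22 22 13  4  0  0
  0  0  0  0  0  0  0  0  0  0  0  0]
20.85 [608.77843236 102.33276249 134.71525622] 52.638904649632615 [ 0.40214485 -0.38065955 -2.13873098]
```

View pics/s3.png

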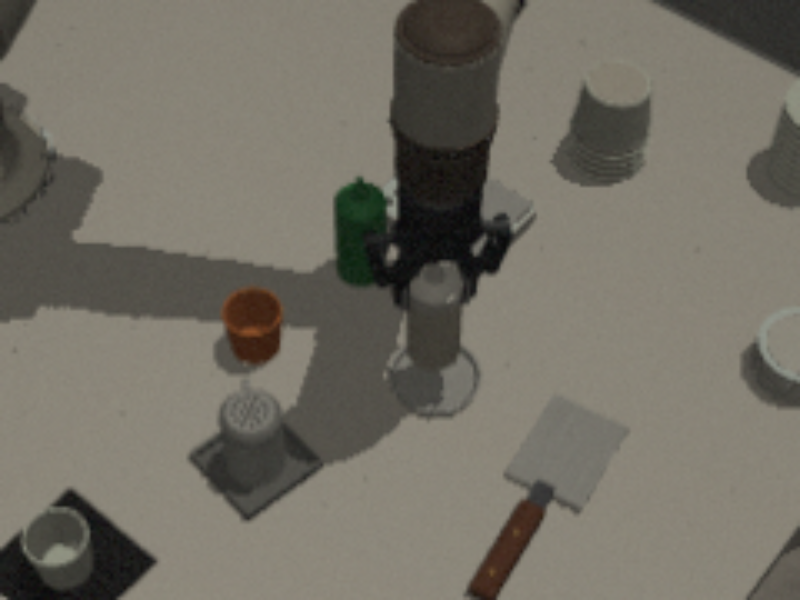

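The bottle is upright over the saucer at (432,330), and the shaker is in the tray at (250,440). Lowering 53 mm.

Request:
servo_tool(
  plan=[
    [0,0,-0.05,0,0,0,0.3],
    [0,0,-0.06,0,0,0,0.3],
    [0,0,-0.04,0,0,0,0.3],
    [0,0,-0.015,0,0,0,0.3],
    [0,0,-0.007,0,0,0,0.3],
    [0,0,-0.004,0,0,0,0.3],
    [0,0,0,0,0,0,0.3],
    [0,0,0,0,0,0,0.3],
  ],
)

```text
clock: 21.85
position: [608.7, 101.9, 81.9]
ee_rot: [0.934, -0.358, 0.001, -0.0]
contact_force: [-0.3, -1.4, 2.8]
gripper_width: 52.3
grasp_force: 63.1
```

Request:
servo_tool(
  plan=[
    [0,0,0,0,0,0,0.7],
    [0,0,0,0,0,0,0.85],
    [0,0,0,0,0,0,1],
    [0,0,0,0,0,0,1],
    [0,0,0,0,0,0,1],
    [0,0,0.05,0,0,0,1],
    [0,0,0.12,0,0,0,1],
    [0,0,0.16,0,0,0,1],
    [0,0,0.12,0,0,0,1],
    [-0.04,-0.1,0,0,0,0,1],
    [-0.05,-0.14,0,0,0,0,1],
    [-0.05,-0.14,0,0,0,0,1],
    [-0.05,-0.14,0,0,0,0,1],
    [-0.05,-0.14,0,0,0,0,1],
    [-0.05,-0.14,0,0,0,0,1],
    [-0.05,-0.14,0,0,0,0,1],
    [-0.05,-0.14,0,0,0,0,1],
    [-0.05,-0.14,0,0,0,0,1],
    [-0.03,-0.095,0,0,0,0,1],
    [0,0,0,0,0,0,1],
  ],
)

```text
clock: 24.35
position: [466.7, -294.2, 217.0]
ee_rot: [0.933, -0.36, 0.001, 0.0]
contact_force: [0.0, 0.3, 0.3]
gripper_width: 85.5
grasp_force: 0.0
```

```bash
python3 chk.py 609 102 104 122 27
python3 - <<'E'
from fit import *
d=load('top'); P=cloud(d).reshape(-1,3)
for k in('top','scene'):
    P=cloud(load(k)).reshape(-1,3);s=P[(P[:,2]>33)&(P[:,2]<40)&(np.abs(P[:,0]-510)<75)&(np.abs(P[:,1]-283)<75)]
    print(k,'pan x',np.histogram(s[:,0],np.arange(430,586,4))[0],'y',np.histogram(s[:,1],np.arange(208,356,4))[0])
a=cv2.convertScaleAbs(load('top')['image'][200:290,130:250][:,:,::-1],alpha=1.4)
b=load('scene')['image'][90:150,255:335][:,:,::-1]
cv2.imwrite('pics/pan.png',np.hstack([cv2.resize(a,(400,300)),cv2.resize(b,(400,300))]))
E
```

```text
top (array([608.4, 102. ,  27.7, 608. , 102.6,  22.3]), 173, np.float64(118.3)) (array([608.9, 104.1]), 177, np.float64(5.0))
scene (array([610.6, 100. ,  28.5, 611.2,  99.1,  21.2]), 159, np.float64(116.0)) (array([608.1, 103.5]), 173, np.float64(5.4))
24.45 [ 467.4 -292.6  216.8]
top pan x [ 0  1  0  2  4  0  0 28 30 27 54 31 29 59 31 31 48 41 30 33 47 32 30 54
 31 30 55 28 28 51 44 31 27  4  0  0  0  0] y [ 0  0  0  0  0  0  0 16 37 47 37 29 48 39 27 36 47 30 36 44 35 31 38 35
 29 42 39 33 36 38 33 31 34 40  4  0]
scene pan x [ 0  0  0  0  0  0  0  0 17 17 16 20 18 18 16 13 13 17 21 17 15 20 14 18
 21 14 16 12 16 20 19 17 15 11  0  0  0  0] y [ 0  0  0  0  0  1  6 14 15 14 12 16 19 14 14 18 17 17 19 16 22 20 16 11
 13 13 21 13 16 16 15 19 14 10  0  0]
```

View pics/pan.png

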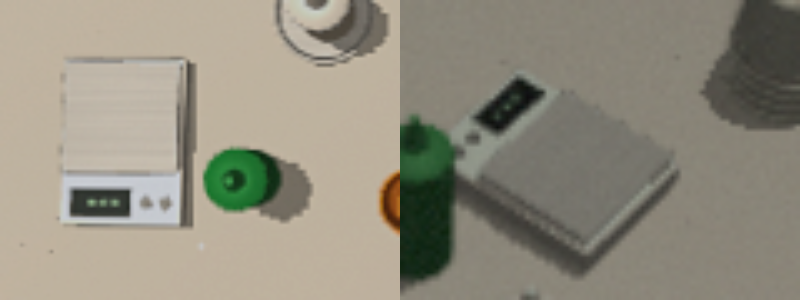

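The bottle stands in the saucer, and the pan is clear with its centre at about (511.5,289.5). Picking up the tub.

Request:
servo_tool(
  plan=[
    [0.002,0.003,-0.06,0,0,0,1],
    [0,0,-0.09,0,0,0,1],
    [0,0,-0.09,0,0,0,1],
    [0,0,-0.09,0,0,0,1],
    [0,0,-0.09,0,0,0,1],
    [0,0,-0.09,0,0,0,1],
    [0,0,-0.09,0,0,0,1],
    [0,0,-0.06,0,0,0,1],
    [0,0,0,0,0,0,1],
    [0,0,0,0,0,0,0.8],
    [0,0,0,0,0,0,0.7],
    [0,0,0,0,0,0,0.6],
    [0,0,0,0,0,0,0.5],
    [0,0,0,0,0,0,0.4],
    [0,0,0,0,0,0,0.4],
    [0,0,0,0,0,0,0.4],
  ],
)

```text
clock: 26.45
position: [469.2, -291.8, 19.9]
ee_rot: [0.934, -0.358, 0.002, -0.0]
contact_force: [-0.3, 1.5, 6.9]
gripper_width: 60.8
grasp_force: 62.7
```

Request:
servo_tool(
  plan=[
    [0,0,0.05,0,0,0,0.4],
    [0,0,0.1,0,0,0,0.4],
    [0,0,0.14,0,0,0,0.4],
    [0,0,0.14,0,0,0,0.4],
    [0,0,0.14,0,0,0,0.4],
    [0.0095,0.08,0,0,0,0,0.4],
    [0.0095,0.13,0,0,0,0,0.4],
    [0.0095,0.13,0,0,0,0,0.4],
    [0.0095,0.13,0,0,0,0,0.4],
    [0.0095,0.13,0,0,0,0,0.4],
    [0.0095,0.13,0,0,0,0,0.4],
    [0.0095,0.13,0,0,0,0,0.4],
    [0.0095,0.13,0,0,0,0,0.4],
    [0.0095,0.13,0,0,0,0,0.4],
    [0.0095,0.13,0,0,0,0,0.4],
    [0.0095,0.13,0,0,0,0,0.4],
    [0.0095,0.13,0,0,0,0,0.4],
    [0.0095,0.13,0,0,0,0,0.4],
    [0.0095,0.13,0,0,0,0,0.4],
    [0.0095,0.13,0,0,0,0,0.4],
  ],
)

```text
clock: 28.95
position: [510.6, 279.4, 190.3]
ee_rot: [0.934, -0.359, 0.0, -0.001]
contact_force: [0.5, 0.6, -0.4]
gripper_width: 60.8
grasp_force: 64.5
```

Request:
servo_tool(
  plan=[
    [0.0025,0.038,0,0,0,0,0.4],
    [0,0,0,0,0,0,0.4],
    [0,0,-0.1,0,0,0,0.4],
    [0,0,-0.1,0,0,0,0.4],
    [0,0,-0.1,0,0,0,0.4],
    [0,0,-0.1,0,0,0,0.4],
    [0,0,0,0,0,0,0.4],
    [0,0,0,0,0,0,0.4],
  ],
)

```text
clock: 29.95
position: [512.2, 289.5, 70.5]
ee_rot: [0.933, -0.359, 0.001, -0.001]
contact_force: [0.1, 0.4, 0.3]
gripper_width: 60.6
grasp_force: 64.6
```

Run:
```python
from h import *
s=arm.read_state();print(s['clock'],s['position'],s['gripper_width'],s['contact_force'])
d=grab('scene'); cv2.imwrite('pics/s4.png',cv2.resize(d['image'][60:210,200:400][:,:,::-1],(640,480)))
s=arm.read_state();print(s['position'])
```

```text
29.95 [512.24594019 289.52906079  70.52021829] 60.58896752763942 [0.12813981 0.36617532 0.27285674]
[512.39759437 289.89269064  70.8590471 ]
```

View pics/s4.png

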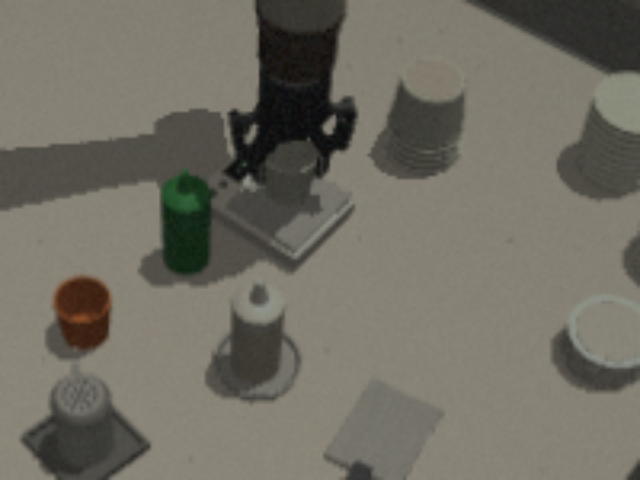

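The tub is upright over the pan at (290,175). Lowering 21 mm and releasing.

Request:
servo_tool(
  plan=[
    [0,0,-0.04,0,0,0,0.4],
    [0,0,-0.015,0,0,0,0.4],
    [0,0,-0.01,0,0,0,0.4],
    [0,0,-0.005,0,0,0,0.4],
    [0,0,0,0,0,0,0.4],
    [0,0,0,0,0,0,0.4],
  ],
)

```text
clock: 30.75
position: [511.3, 289.5, 49.9]
ee_rot: [0.934, -0.358, 0.0, 0.0]
contact_force: [-3.7, -2.4, 9.9]
gripper_width: 60.3
grasp_force: 64.4
```

Request:
servo_tool(
  plan=[
    [0,0,0,0,0,0,0.75],
    [0,0,0,0,0,0,0.85],
    [0,0,0,0,0,0,1],
    [0,0,0,0,0,0,1],
    [0,0,0,0,0,0,1],
    [0,0,0.05,0,0,0,1],
    [0,0,0.1,0,0,0,1],
    [0,0,0.14,0,0,0,1],
    [0,0,0.14,0,0,0,1],
    [0,0,0.14,0,0,0,1],
    [-0.1,0.05,0.05,0,0,0,1],
    [-0.1,0.1,0,0,0,0,1],
    [-0.1,0.1,0,0,0,0,1],
    [-0.1,0.1,0,0,0,0,1],
    [-0.1,0.1,0,0,0,0,1],
    [-0.1,0.1,0,0,0,0,1],
    [0,0,0,0,0,0,1],
    [0,0,0,0,0,0,1],
  ],
)

```text
clock: 33.0
position: [331.5, 454.6, 234.7]
ee_rot: [0.934, -0.358, 0.0, -0.0]
contact_force: [-0.1, 0.8, 0.6]
gripper_width: 85.6
grasp_force: 0.0
```

```bash
python3 chk.py 511 289 86 106 30.5
python3 - <<'E'
from fit import *
cv2.imwrite('pics/end.png',cv2.resize(load('top')['image'][170:290,130:350][:,:,::-1],(770,420)))
for k in('top','scene'):
    P=cloud(load(k)).reshape(-1,3)
    print(k,'shaker',top(P,(531,-88),88,102),'bottle',top(P,(609,102),104,122))
    s=P[(P[:,2]>33)&(P[:,2]<40)&(np.abs(P[:,0]-510)<75)&(np.abs(P[:,1]-283)<75)];print('pan',np.percentile(s[:,:2],[.5,99.5],axis=0).round(1).tolist())
E
```

```text
top (array([508.4, 289.7,  31.8, 508.2, 289.3,  29.8]), 99, np.float64(95.8)) (array([508.1, 288.9]), 113, np.float64(1.2))
scene (array([510.2, 289. ,  34.8, 510.5, 287.2,  29.7]), 91, np.float64(91.6)) (array([510.6, 287. ]), 122, np.float64(2.1))
33.1 [332.  454.1 234.5]
top shaker (array([531.4, -85.1,  30.2, 530.7, -85.6,  20.7]), 318, np.float64(95.8)) bottle (array([608.5, 102. ,  27.7, 608. , 102. ,  22.3]), 176, np.float64(118.6))
pan [[458.4, 238.4], [559.5, 344.2]]
scene shaker (array([533.7, -89.3,  30.8, 533.7, -90.7,  20.1]), 208, np.float64(94.0)) bottle (array([611.2, 100.4,  28.9, 610.9,  99.7,  21.3]), 157, np.float64(115.9))
pan [[462.6, 234.3], [564.7, 340.5]]
```

View pics/end.png

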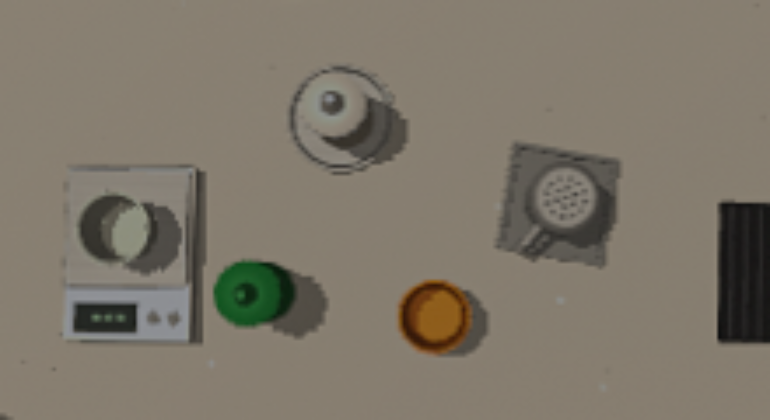

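All three stand upright within about 4 mm of their centres: tub at (118,228) on the pan, bottle at (335,110) in the saucer, shaker at (565,197) in the tray. Handing in.

```bash
python3 -c "
from bench import arm
print(arm.job_done())"
```

```text
the job is handed in; nothing more can be done
None
```

The job is handed in at about 33 s: bottle in the saucer, shaker in the tray and tub on the scale's pan (parked on the mat on the way), each upright, released and within about 4 mm of its centre by my camera check; the judge's verdict was not shown.

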